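Sweep used tube caps through the gate into the drop slot

TASK

On the cap sorting station, use the fingers to push the three used purple caps one at a time through the narrow gate in the blue fence, letting each drop down into the slot behind it before the next one goes through. Only push the caps along the deck: do not pick any up. Leave the clean green cap, the sample jar and the tube rack where they are.

Things in the scene. Friction and masses are not known exactly. Their poses are not given: they have to be found in the camera images.
- station: White sorting station fixed to the bench, 300 mm long (its x), 280 mm wide (its y), z up; origin under its middle at bench level. Its flat grey deck is 70 mm above the bench, without rims, from x = -150 to x = +86 mm, where it ends in an edge down to the slot. Caps are swept along +x towards the blue fence; +x points anywhere from the robot's left to straight at the robot. Place and yaw vary.
- gate (a point): Middle of the gate at deck level, at station x = +88, y = 0 mm, axes as the station's: a gap 44 mm wide (along y) between yellow round posts of 6 mm diameter, in a blue fence 16 mm high and 6 mm thick (x = +85 to +91 mm) that crosses the whole deck.
- slot (a point): Middle of the slot's mouth at deck level, 27 mm beyond the gate: an open well, station x = +86 to +144 mm, y = -50 to +50 mm, 64 mm deep; behind it a blue backstop 30 mm above deck level. A cap tips off the deck edge and falls in once its centre is a few mm past x = +86 mm, so the fingers need not enter the gate.
- purple_a_center (a point): One of three identical purple caps: a disc 30 mm across and 14 mm high, ribbed rim, 12 g, lying flat on the station's deck (some hidden spread in mass and friction). The point is its centre, 7 mm above the deck while it lies there.
- purple_b_center (a point): One of three identical purple caps: a disc 30 mm across and 14 mm high, ribbed rim, 12 g, lying flat on the station's deck (some hidden spread in mass and friction). The point is its centre, 7 mm above the deck while it lies there.
- purple_c_center (a point): One of three identical purple caps: a disc 30 mm across and 14 mm high, ribbed rim, 12 g, lying flat on the station's deck (some hidden spread in mass and friction). The point is its centre, 7 mm above the deck while it lies there.
- green_cap_center (a point): The clean green cap, same size as the purple ones, centre point; it stays. The four caps start in four spots swapped at random: two about 163 mm before the gate and 36 mm either side of its middle line (station y = 0), two about 93 mm before the gate and 83 mm either side, each give or take 10 mm.
- jar_center (a point): Sample jar standing on the bench to the robot's right of the station, 48 mm across, 66 mm high, yellow lid, loose. The point is its centre, 33 mm up.
- tube_rack: White rack with capped blood tubes, loose on the bench to the robot's left of the station: 180 mm long (its x), 84 mm wide, 111 mm high over the caps, 0.9 kg. Origin under its middle.
Mind the look-alikes: they are no part of the job. Leave any white look-alike of the part that bears purple_a_center alone.

How it is judged:
On the way, in this order (a step that is already met when the one before it is completed fails the run):
1. a first purple cap, alone, is down in the slot (((z of purple_a_center in the frame of station below 0.055 m and x of purple_a_center in the frame of station between 0.086 and 0.146 m and y of purple_a_center in the frame of station between -0.052 and 0.052 m) or (z of purple_b_center in the frame of station below 0.055 m and x of purple_b_center in the frame of station between 0.086 and 0.146 m and y of purple_b_center in the frame of station between -0.052 and 0.052 m) or (z of purple_c_center in the frame of station below 0.055 m and x of purple_c_center in the frame of station between 0.086 and 0.146 m and y of purple_c_center in the frame of station between -0.052 and 0.052 m))), for 0.3 s.
2. a second purple cap is down in the slot ((((z of purple_a_center in the frame of station below 0.055 m and x of purple_a_center in the frame of station between 0.086 and 0.146 m and y of purple_a_center in the frame of station between -0.052 and 0.052 m) and (z of purple_b_center in the frame of station below 0.055 m and x of purple_b_center in the frame of station between 0.086 and 0.146 m and y of purple_b_center in the frame of station between -0.052 and 0.052 m)) or ((z of purple_a_center in the frame of station below 0.055 m and x of purple_a_center in the frame of station between 0.086 and 0.146 m and y of purple_a_center in the frame of station between -0.052 and 0.052 m) and (z of purple_c_center in the frame of station below 0.055 m and x of purple_c_center in the frame of station between 0.086 and 0.146 m and y of purple_c_center in the frame of station between -0.052 and 0.052 m)) or ((z of purple_b_center in the frame of station below 0.055 m and x of purple_b_center in the frame of station between 0.086 and 0.146 m and y of purple_b_center in the frame of station between -0.052 and 0.052 m) and (z of purple_c_center in the frame of station below 0.055 m and x of purple_c_center in the frame of station between 0.086 and 0.146 m and y of purple_c_center in the frame of station between -0.052 and 0.052 m)))), for 0.3 s.
3. the third purple cap is down in the slot (z of each of purple_a_center, purple_b_center, purple_c_center in the frame of station below 0.055 m and x of purple_a_center in the frame of station between 0.086 and 0.146 m and y of purple_a_center in the frame of station between -0.052 and 0.052 m and x of purple_b_center in the frame of station between 0.086 and 0.146 m and y of purple_b_center in the frame of station between -0.052 and 0.052 m and x of purple_c_center in the frame of station between 0.086 and 0.146 m and y of purple_c_center in the frame of station between -0.052 and 0.052 m), for 0.3 s.
At the end, for the whole second after the job is handed in: All three purple caps lie at rest in the slot, their centres at least 15 mm below deck level; the green cap is within 15 mm, the jar and the rack within 20 mm of where they were at the start (all of step 3 and linear speed of each of purple_a, purple_b, purple_c below 0.02 m/s and distance of green_cap_center from where it was at the start of the episode below 0.015 m and distance of each of jar_center, tube_rack from where it was at the start of the episode below 0.02 m); the robot touches nothing.
It fails at once if a purple cap is lifted (its centre rises more than 13 mm above where it lay on the deck) (z of any of purple_a_center, purple_b_center, purple_c_center in the frame of station above 0.09 m).
It fails at once if a green cap is lifted (its centre rises more than 13 mm above where it lay on the deck) (z of green_cap_center in the frame of station above 0.09 m).
It fails at once if the green cap is pushed away (over 15 mm) (distance of green_cap_center from where it was at the start of the episode above 0.015 m).
It fails at once if the jar or the rack is shifted (over 20 mm) (distance of any of jar_center, tube_rack from where it was at the start of the episode above 0.02 m).
It also fails if it takes over 72 s, if anything falls off the work surface, if the arm or the gripper's body presses on something with over 40 N, if the wrist force passes 120 N, or if a joint passes its speed limit or range.

ROBOT

A 7-joint arm with a two-finger parallel gripper is mounted at the origin on the work surface. World frame = base frame: x ahead of the robot, y to its left, z up, the work surface at z = 0. Lengths are in m, angles in rad, forces in N, time in s.
With the tool pointing down it reaches from about 0.425 to 0.95 m from the base axis. Payload 4.7 kg.
Tool frame: the origin (TCP) lies midway between the tips of the shut fingers; the grasp point (between the pads) lies 19 mm behind it; x points along the fingers, y is the direction in which the jaws open and shut, and the axes are right-handed (so a half turn about x gives the same grasp; the last joint's range is limited). The gripper opens to 85 mm and grips with 20 to 120 N. Pads are 22 mm wide; open, the fingers measure 114 mm over their backs; the gripper's body (76 mm by 85 mm) begins 54 mm behind the grasp point. The pads swing forward as they close: fully open they stand 13 mm farther back than shut.
Start: joints at [-1.282, 0.469, -0.049, 1.532, 0.024, 1.141, -0.082], TCP at [0.211, 0.641, 0.231] pointing down, gripper open.
Joint ranges: [-2.59, 2.59], [-0.33, 1.99], [-1.39, 1.29], [0.1, 2.45], [-1.04, 4.18], [0.21, 1.99], [-2.66, 2.66]. Speed limits (rad/s): [2.57, 2.57, 3.14, 3.14, 3.14, 3.14, 3.14].

INTERFACE

Orientations are given as a rotation vector (axis times angle).
In Python, from rig import manip gives the robot as it stands.
- The arm moves only by the shell command python3 -m jog 'ROWS' [FORCE]. ROWS is JSON, a list that holds one entry, the list of rows, each a list of 7 numbers: the turn, a rotation vector about the tool's x, y, z in rad, then the shift along the tool's x, y, z in m, then the gripper command: -1 is shut, 1 is fully open, values between are in proportion. A call has 1 to 8 rows; each row shifts and turns the commanded pose from where the row before left it, along the tool's axes as they then stand; what a row does not reach is not made up. A row lasts 1/10 s, in which the tool goes at most 50 mm and 8.59 degrees, less where a joint would pass 70% of its speed; a pose out of reach is approached as far as the arm can. A call is refused whole if a number of a shift passes 0.05 or a number of a turn 0.15, either way. A call with a gripper value outside its range is refused whole. The fingers move at their own pace and stop on an object; FORCE is the grip in N (left out, the last holds). Time passes only in rows, so rows that do not move let the fingers close. It gives the time, the measured TCP pose, the force and the opening at its end, in the units of the state.
- manip.observe(): the state, without advancing time (a new reading comes with each control period).
- manip.snapshot(name): name is "scene" or "side" or "wrist"; returns a dict with "img" (420x560x3 uint8, red, green, blue), "camera_matrix" (3x3 intrinsics, pixels), "xyz" and "attitude" of the camera in the world; the wrist camera has in their place "mount" (4x4, takes a point from camera to tool coordinates, whose origin is the TCP and whose axes are the tool frame's). Camera axes: x right, y up, looking along -z (the intrinsics and any distortion apply to the point x, -y, -z); pixel columns grow to the right and rows downward; lengths in m; the calibration is good to about 2 mm. A picture is of the moment at which its call begins: read the wrist's pose just before it. There is no depth.
- manip.job_done(): hands the job in, once; it reports no verdict.
Trained networks look in a picture, given as the dict that the camera call returned (one of the last four; its "shot" number tells which), for a name from the list of things; names that differ only in an ending like _2 or _b are one class to them, and where a whole thing is asked for, a point or a joint stands for the part that bears it (a point fixed in the world has none). Each returns a list of dicts, best first, with "score" (0 to 1); they miss things now and then, are a little off and sometimes report something else, mostly with a low value. They report only what shows in the picture. A call takes as long as a camera call. They do not tell look-alikes from the thing itself.
- manip.spot_in(picture, name): "location" ([x, y, z] in m, in world coordinates, good to about 4 mm: the middle of the surface that is visible of it).
- manip.regions_of(picture, name): "mask" (420x560 bool, what is visible of it).
- manip.pinpoint(picture, name): "location" ([x, y, z] in m, in world coordinates, good to about 4 mm: a listed point, or the origin of a listed thing).
The state is a dict: "time_s": time; "q": joint angles; "dq": joint speeds; "joint_torque": joint torques, N m; "position": TCP position; "ee_rot": TCP orientation; "contact_force": force on the tool from outside, world axes, zero at the start; "ft_torque": the same for the moment, N m; "grip_width": finger opening in m.
Only numpy, scipy, OpenCV 4.12 (cv2) and the standard library are available. Lean on these libraries where they do the work, as an engineer would, in place of code of your own. Each camera call takes 0.05 s, during which the arm holds its last target.

## Working session

There is one attempt and no reset: what is moved stays moved. The work goes in short steps, Python scripts to look and compute and a shell command to move; the robot and the scene stay as the last step left them, time stands still between calls to the robot, and variables do not carry over. Pictures are saved under pics/ and viewed, and the job is handed in when it is done.

```bash
ls; mkdir -p pics; cat > look.py <<'E'
import numpy as np,cv2,sys
from rig import manip
def snap(n,f):
    p=manip.snapshot(n); cv2.imwrite('pics/'+f,p['img'][:,:,::-1]); return p
E
python3 - <<'E'
from look import *
s=manip.observe(); print(s)
for n in ['scene','side','wrist']:
    p=snap(n,n+'0.png'); print(n,p['camera_matrix'],p.get('xyz'),p.get('attitude'),p.get('mount'),[k for k in p])
    if n!='wrist':
      for nm in ['station','gate','slot','purple_a_center','green_cap_center','jar_center','tube_rack']:
        print(nm,[(d['location'],round(d['score'],2)) for d in manip.pinpoint(p,nm)])
E
```

```text
pics
{'time_s': 0.0, 'q': array([-1.28188327,  0.4694597 , -0.04861711,  1.53369454,  0.02410836,
        1.14096699, -0.08230664]), 'dq': array([ 2.06705602e-03,  1.30530184e-03,  2.09679145e-05, -3.06785878e-04,
       -4.06070814e-04,  8.75173756e-04,  2.45500998e-04]), 'joint_torque': array([ 1.47724481e-04, -5.10292125e+01, -4.70025977e-02, -2.37720394e+01,
        1.05911031e-02,  7.39555748e-03,  3.32990510e-06]), 'position': array([0.21072926, 0.6406563 , 0.2302489 ]), 'ee_rot': array([ 0.24787098,  1.55661214, -0.25090942]), 'contact_force': array([ 0.54575048,  0.18832276, -1.32264176]), 'ft_torque': array([-0.01413196,  0.05698259, -0.02745629]), 'grip_width': 0.08548780439757764}
scene [[491.60399049   0.         276.77478831]
 [  0.         491.60399049 214.56406796]
 [  0.           0.           1.        ]] [1.04974945 0.78253375 1.14082239] [0.30710198 0.91114986 2.40464578] None ['img', 'camera_matrix', 'xyz', 'attitude', 'shot']
station [([0.5339, -0.0501, 0.0008], 0.63)]
gate [([0.477, 0.0166, 0.0706], 0.92)]
slot [([0.461, 0.0335, 0.0715], 0.98)]
purple_a_center [
[... 685 characters left out ...]
[([0.487, -0.1046, 0.0707], 0.62), ([0.3543, -0.3246, 0.0059], 0.6), ([0.5756, -0.1258, 0.0737], 0.18)]
green_cap_center [([0.5738, -0.13, 0.0761], 0.72)]
jar_center [([0.4769, -0.354, 0.0334], 0.77)]
tube_rack [([0.5381, 0.3945, -0.0004], 0.72)]
wrist [[315.4737221    0.         277.61442189]
 [  0.         315.4737221  213.27106889]
 [  0.           0.           1.        ]] None None [[-5.60578720e-05  3.11156799e-01 -9.50358587e-01 -1.43627063e-01]
 [ 9.99999730e-01 -6.78524146e-04 -2.81141521e-04 -5.19542375e-04]
 [-7.32320344e-04 -9.50358346e-01 -3.11156677e-01 -7.85132658e-02]
 [ 0.00000000e+00  0.00000000e+00  0.00000000e+00  1.00000000e+00]] ['img', 'camera_matrix', 'mount', 'shot']
```

View pics/scene0.png

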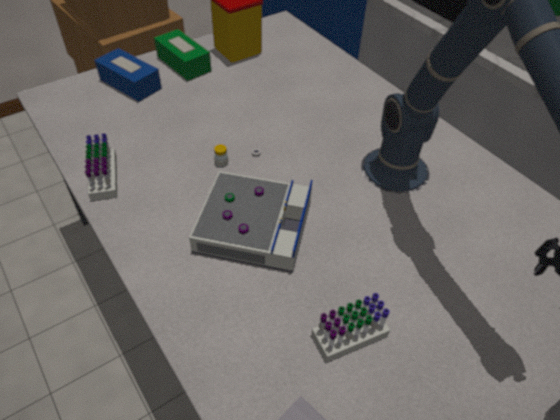

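View pics/side0.png

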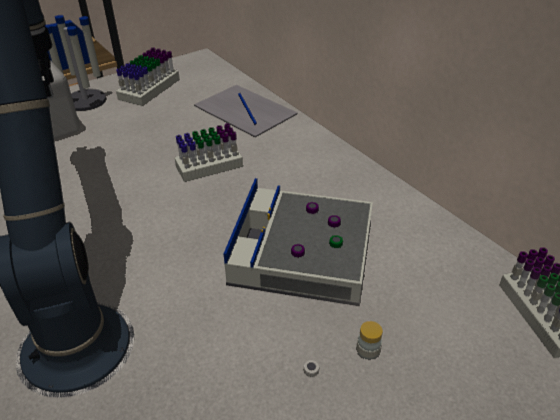

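```bash
python3 - <<'E'
import cv2
a=cv2.imread('pics/scene0.png')[165:275,180:320]; b=cv2.imread('pics/side0.png')[175:305,220:380]
cv2.imwrite('pics/sc_c.png',cv2.resize(a,None,fx=5,fy=5,interpolation=cv2.INTER_CUBIC))
cv2.imwrite('pics/si_c.png',cv2.resize(b,None,fx=4.5,fy=4.5,interpolation=cv2.INTER_CUBIC))
E
```

```text
(no output)
```

View pics/sc_c.png

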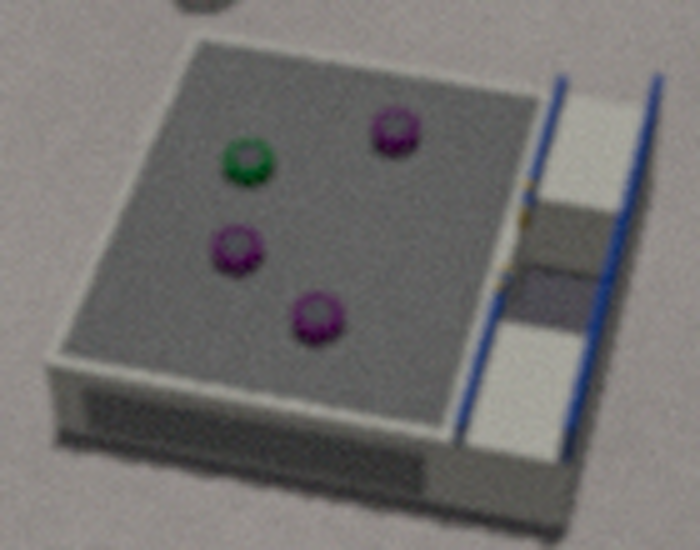

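View pics/si_c.png

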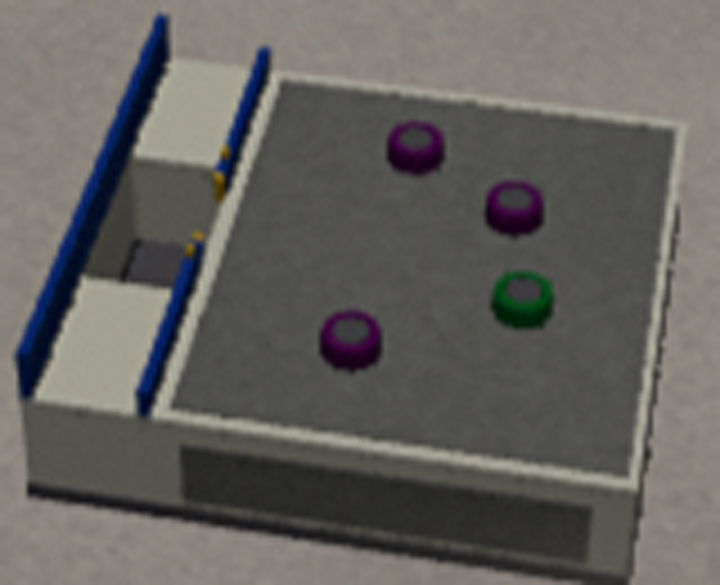

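```bash
cat > fit.py <<'E'
import numpy as np,cv2
from scipy.optimize import least_squares
from scipy.spatial.transform import Rotation as R
K={'sc':np.array([[491.604,0,276.775],[0,491.604,214.564],[0,0,1]]),'si':np.array([[546.511,0,277.347],[0,546.511,211.844],[0,0,1]])}
C={'sc':([1.04974945,0.78253375,1.14082239],[0.30710198,0.91114986,2.40464578]),'si':([-0.04575567,-0.79939081,0.92177123],[0.84873985,-0.25886377,-0.57403119])}
def proj(c,P):
    q=R.from_rotvec(C[c][1]).inv().apply(np.atleast_2d(P)-C[c][0]); q=q*[1,-1,-1]
    u=q@K[c].T; return u[:,:2]/u[:,2:]
def back(c,uv,z):
    uv=np.atleast_2d(uv); r=np.c_[(uv-K[c][:2,2])/K[c][0,0],np.ones(len(uv))]*[1,-1,-1]
    d=R.from_rotvec(C[c][1]).apply(r); o=np.array(C[c][0]); return o+d*((z-o[2])/d[:,2])[:,None]
def stw(p,P): # station->world
    c,s=np.cos(p[2]),np.sin(p[2]); P=np.atleast_2d(P)
    return np.c_[p[0]+c*P[:,0]-s*P[:,1],p[1]+s*P[:,0]+c*P[:,1],P[:,2]]
def wst(p,W):
    c,s=np.cos(p[2]),np.sin(p[2]); W=np.atleast_2d(W); d=W[:,:2]-p[:2]
    return np.c_[c*d[:,0]+s*d[:,1],-s*d[:,0]+c*d[:,1],W[:,2]]
off={'sc':(180,165,5),'si':(220,175,4.5)}
obs={'sc':[((195,38),(-150,140,70)),((48,362),(-150,-140,70)),((562,76),(88,140,86)),((459,443),(85,-140,70))],
 'si':[((685,122),(-150,-140,70)),((638,489),(-150,140,70)),((265,47),(88,-140,86)),((145,412),(85,140,70))]}
def res(p,full=False):
    r=[]
    for c in obs:
        o=off[c]; uv=np.array([[a/o[2]+o[0]-.4,b/o[2]+o[1]-.4] for (a,b),_ in obs[c]]); P=np.array([q for _,q in obs[c]])/1000
        r.append(proj(c,stw(p[:3],P))-uv)
    return np.concatenate(r).ravel()
if __name__=='__main__':
    s=least_squares(res,[.537,-.049,2.3]); p=s.x; print(p,np.degrees(p[2])); print(s.fun.reshape(-1,2).round(1))
    print('gate',stw(p,[.088,0,.07]))
    for c,f in (('sc','scene0'),('si','side0')):
        im=cv2.cvtColor(cv2.imread(f'pics/{f}.png'),cv2.COLOR_BGR2HSV)
        P=cv2.imread(f'pics/{f}.png').astype(int); b,g,r=P[...,0],P[...,1],P[...,2]
        hull=cv2.convexHull(proj(c,stw(p,np.array([[-150,-140,70],[-150,140,70],[80,140,70],[80,-140,70]])/1e3)).astype(np.float32)).astype(int)
        m=np.zeros(b.shape,np.uint8); cv2.fillConvexPoly(m,hull,1)
        for n,k in (('purple',(np.minimum(r,b)-g>14)),('green',(g-np.maximum(r,b)>14))):
            k=cv2.morphologyEx((k&(m>0)).astype(np.uint8),cv2.MORPH_CLOSE,np.ones((5,5)))
            N,l,st,ce=cv2.connectedComponentsWithStats(k)
            for i in range(1,N):
                if st[i,4]<15: continue
                (w)=back(c,ce[i]-0*.5,.077); print(c,n,st[i,4],ce[i].round(1),'world',w[0].round(4),'st',wst(p,w)[0].round(4)*1000)
E
python3 fit.py
```

```text
[ 0.54113881 -0.0481338   2.32005044] 132.92909867162393
[[-0.2 -1.5]
 [-0.6  0.4]
 [ 0.2 -0.1]
 [-1.  -0.1]
 [-0.3 -0.6]
 [-0.6 -0.2]
 [-0.8 -0.6]
 [ 0.3  0.6]]
gate [[0.48120264 0.01629955 0.07      ]]
sc purple 75 [258.7 190.5] world [ 0.4857 -0.1038  0.077 ] st [-3.  78.5 77. ]
sc purple 85 [227.  214.1] world [ 0.6148 -0.0734  0.077 ] st [-68.7 -36.7  77. ]
sc purple 89 [243.1 227.9] world [ 0.6034 -0.0034  0.077 ] st [ -9.7 -76.   77. ]
sc green 80 [229.1 196.8] world [ 0.574  -0.1303  0.077 ] st [-82.6  31.9  77. ]
si purple 121 [311.7 207.1] world [ 0.6054 -0.0016  0.077 ] st [ -9.7 -78.7  77. ]
si purple 130 [333.8 220.5] world [ 0.6172 -0.0712  0.077 ] st [-68.7 -39.9  77. ]
si purple 123 [297.2 250.3] world [ 0.4866 -0.1025  0.077 ] st [-2.7 77.  77. ]
si green 148 [335.6 240.9] world [ 0.5757 -0.1283  0.077 ] st [-82.2  29.3  77. ]
```

```bash
cat > plan.py <<'E'
import numpy as np
from fit import *
from rig import manip
P=np.array([0.5410,-0.0481,2.3200])
def state():
    s=manip.observe(); M=R.from_rotvec(s['ee_rot']).as_matrix(); return s,M
def tool_yaw(M): # world angle of -z tool
    d=-M[:,2]; return np.degrees(np.arctan2(d[1],d[0]))
def rel(tx,ty,z,head,p=P):
    """goal TCP in station mm, height m, heading (deg, station) of tool -z: remaining turn about tool x and shift in tool axes now"""
    s,M=state()
    g=stw(p,[tx/1e3,ty/1e3,z])[0]; d=M.T@(g-s['position'])
    a=np.radians(np.degrees(p[2])+head); zt=-np.array([np.cos(a),np.sin(a),0]); x=np.array([0,0,-1.]); G=np.c_[x,np.cross(zt,x),zt]
    rv=R.from_matrix(M.T@G).as_rotvec()
    print('t',round(s['time_s'],2),'st now',(wst(p,s['position'])[0]*1e3).round(1),'head',round(tool_yaw(M)-np.degrees(p[2]),1),'shift_tool',d.round(4),'rotvec',rv.round(3),'F',s['contact_force'].round(1),'w',round(s['grip_width'],4)); print(' q',s['q'].round(2))
E
python3 -c "
from plan import *
rel(-17,102,.15,-70)
s,M=state();print(M.round(3))"
```

```text
t 0.85 st now [ 729.6 -227.8  231.3] head 28.9 shift_tool [ 0.0813 -0.6492  0.4947] rotvec [ 1.725 -0.    -0.   ] F [ 0.4 -0.5 -0.3] w 0.0859
 q [-1.28  0.47 -0.05  1.53  0.02  1.14 -0.08]
[[ 0.     0.313  0.95 ]
 [ 0.     0.95  -0.313]
 [-1.     0.    -0.   ]]
```

View pics/wrist0.png

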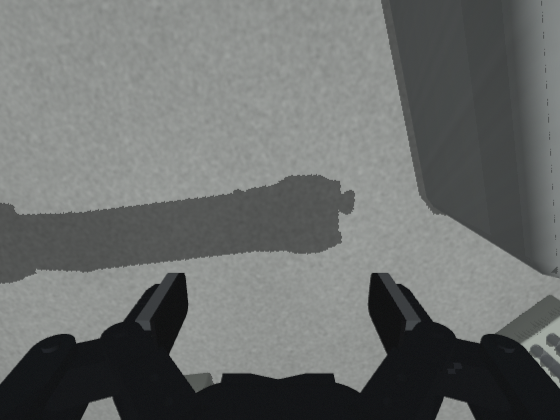

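```bash
python3 -m jog '[[[0,0,0,0,-0.03,0.04,1],[0,0,0,0,-0.03,0.04,1],[0,0,0,0,-0.03,0.04,1],[0,0,0,0,-0.03,0.04,1],[0,0,0,0,-0.03,0.04,1],[0,0,0,0,-0.03,0.04,1],[0,0,0,0,-0.03,0.04,1],[0,0,0,0,-0.03,0.04,1]]]'; python3 -c "
from plan import *
rel(-17,102,.15,-70)"
```

```text
time_s: 1.65
position: [0.4408, 0.3115, 0.2317]
ee_rot: [0.25, 1.556, -0.249]
contact_force: [2.2, 0.4, -0.5]
grip_width: 0.0854
t 1.65 st now [ 331.5 -171.6  231.7] head 28.9 shift_tool [ 0.0814 -0.408   0.1731] rotvec [ 1.726e+00 -1.000e-03 -1.000e-03] F [ 2.2  0.4 -0.5] w 0.0854
 q [-0.77  0.25  0.09  1.86 -0.02  1.04  0.58]
```

```bash
python3 -m jog '[[[0,0,0,0,-0.045,0.02,-0.5],[0,0,0,0,-0.045,0.02,-0.5],[0,0,0,0,-0.045,0.02,-0.5],[0,0,0,0,-0.045,0.02,-0.5],[0,0,0,0,-0.045,0.02,-0.5],[0,0,0,0,-0.045,0.02,-0.5],[0,0,0,0,-0.045,0.02,-0.5],[0,0,0,0,-0.045,0.02,-0.5]]]'; python3 -m jog '[[[0.14,0,0,0,0,0,-0.5],[0.14,0,0,0,0,0,-0.5],[0.14,0,0,0,0,0,-0.5],[0.14,0,0,0,0,0,-0.5],[0.14,0,0,0,0,0,-0.5],[0.14,0,0,0,0,0,-0.5],[0.14,0,0,0,0,0,-0.5],[0.14,0,0,0,0,0,-0.5]]]'; python3 -c "
from plan import *
rel(-17,102,.15,-70)"
```

```text
time_s: 2.45
position: [0.4794, -0.0806, 0.2318]
ee_rot: [0.25, 1.555, -0.249]
contact_force: [1.2, 0.3, 0.8]
grip_width: 0.0214
time_s: 3.25
position: [0.4794, -0.0787, 0.2315]
ee_rot: [1.115, 1.266, -1.115]
contact_force: [-0.5, -0.3, 0.4]
grip_width: 0.0213
t 3.25 st now [ 19.5  65.9 231.5] head -35.6 shift_tool [ 0.0815 -0.0081  0.0507] rotvec [ 0.6 -0.  -0. ] F [-0.5 -0.3  0.4] w 0.0213
 q [-0.36  0.16  0.5   1.99 -0.09  1.01  0.31]
```

```bash
cat >> plan.py <<'E'
def wsnap(f):
    from look import snap
    s,M=state(); p=snap('wrist',f); return p,s['position'],M
def wproj(p,pos,M,W):
    t=(np.atleast_2d(W)-pos)@M; T=np.linalg.inv(p['mount']); q=t@T[:3,:3].T+T[:3,3]; q=q*[1,-1,-1]; u=q@p['camera_matrix'].T; return u[:,:2]/u[:,2:]
def wback(p,pos,M,uv,z):
    uv=np.atleast_2d(uv); k=p['camera_matrix']; r=np.c_[(uv-k[:2,2])/k[0,0],np.ones(len(uv))]*[1,-1,-1]
    d=(r@p['mount'][:3,:3].T)@M.T; o=pos+M@p['mount'][:3,3]; return o+d*((z-o[2])/d[:,2])[:,None]
def blobs(p,pos,M,pst=P):
    I=p['img'].astype(int); r,g,b=I[...,0],I[...,1],I[...,2]
    for n,k in (('purple',np.minimum(r,b)-g>14),('green',g-np.maximum(r,b)>14)):
        k=cv2.morphologyEx(k.astype(np.uint8),cv2.MORPH_CLOSE,np.ones((9,9)))
        N,l,st,ce=cv2.connectedComponentsWithStats(k)
        for i in range(1,N):
            if st[i,4]<80: continue
            c=ce[i]; w=wback(p,pos,M,c,.079); print(n,st[i].tolist(),c.round(0),'st mm',(wst(pst,w)[0]*1e3).round(1))
E
python3 - <<'E'
from plan import *
p,pos,M=wsnap('w1.png'); blobs(p,pos,M)
im=cv2.imread('pics/w1.png')
for q in [(-150,140,70),(-150,-140,70),(86,0,70),(88,22,86),(88,-22,86),(88,22,70),(88,-22,70),(85,140,86),(85,-140,86),(-3,78,84),(-69,-38,84)]:
    u=wproj(p,pos,M,stw(P,np.array(q)/1e3))[0]; print(q,u.round(0))
    if abs(u).max()<900: cv2.drawMarker(im,tuple(int(v) for v in u),(0,255,255),0,10)
cv2.imwrite('pics/w1m.png',im)
E
```

```text
purple [406, 114, 39, 36, 786] [424. 131.] st mm [ -9.4 -78.8  79. ]
purple [400, 190, 36, 33, 672] [417. 205.] st mm [-68.2 -40.1  79. ]
purple [267, 203, 32, 33, 584] [282. 219.] st mm [-3.2 74.9 79. ]
green [348, 238, 32, 32, 605] [363. 253.] st mm [-81.8  28.7  79. ]
(-150, 140, 70) [309. 343.]
(-150, -140, 70) [539. 210.]
(86, 0, 70) [293.  94.]
(88, 22, 86) [272. 107.]
(88, -22, 86) [314.  75.]
(88, 22, 70) [272. 107.]
(88, -22, 70) [312.  77.]
(85, 140, 86) [172. 187.]
(85, -140, 86) [442. -17.]
(-3, 78, 84) [280. 222.]
(-69, -38, 84) [417. 208.]
```

View pics/w1m.png

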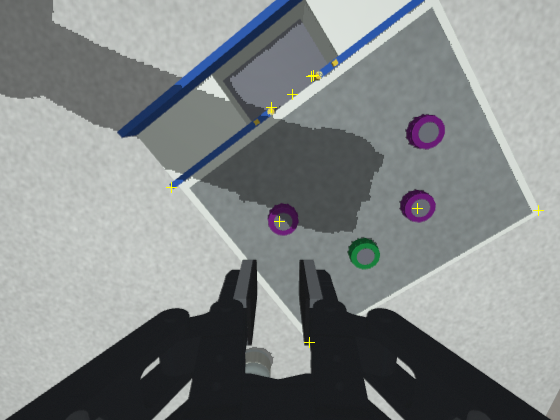

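```bash
python3 - <<'E'
import cv2
a=cv2.imread('pics/w1.png')[20:220,160:400]
cv2.imwrite('pics/w1c.png',cv2.resize(a,None,fx=3,fy=3,interpolation=cv2.INTER_CUBIC))
E
```

```text
(no output)
```

View pics/w1c.png

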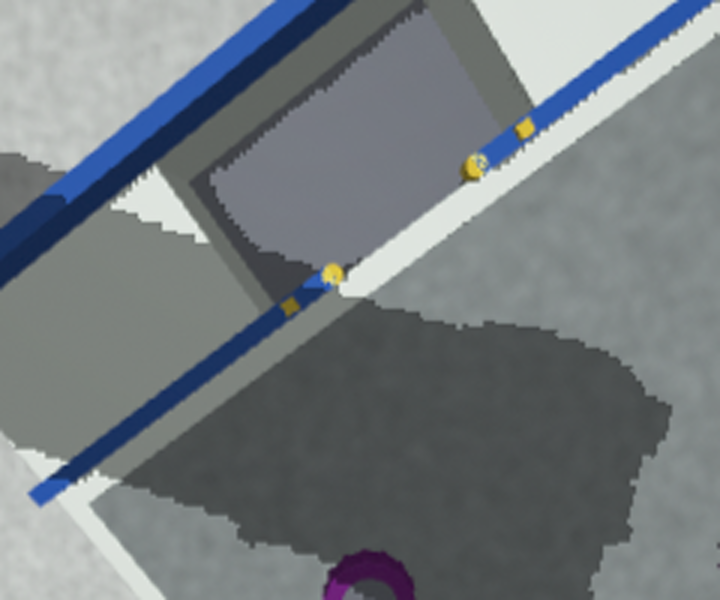

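```bash
python3 - <<'E'
from plan import *
p,pos,M=wsnap('w2.png')
uv=[(270.4,110.7),(318.6,74.8),(173,185.5),(309,343),(538,210)]
for u,z in zip(uv,[.086,.086,.086,.07,.07]): print(u,(wst(P,wback(p,pos,M,u,z))[0]*1e3).round(1))
rel(-17,102,.15,-70)
E
```

```text
(270.4, 110.7) [86.1 24.3 86. ]
(318.6, 74.8) [ 85.5 -25.6  86. ]
(173, 185.5) [ 85.6 137.7  86. ]
(309, 343) [-149.9  141.2   70. ]
(538, 210) [-149.8 -139.1   70. ]
t 3.35 st now [ 19.6  65.9 231.4] head -35.3 shift_tool [ 0.0814 -0.0084  0.0507] rotvec [ 0.606 -0.    -0.   ] F [-0.  -0.   0.9] w 0.0215
 q [-0.36  0.16  0.5   1.99 -0.09  1.01  0.31]
```

```bash
python3 -m jog '[[[0.14,0,0,0,0,0,-0.5],[0.14,0,0,0,0,0,-0.5],[0.14,0,0,0,0,0,-0.5],[0.14,0,0,0,0,0,-0.5],[0.046,0,0,0,0,0,-0.5],[0,0,0,0,0,0,-0.5]]]'; python3 -c "
from plan import *
rel(-14,106,.075,-70)"
```

```text
time_s: 3.95
position: [0.4794, -0.0786, 0.2314]
ee_rot: [1.547, 0.949, -1.546]
contact_force: [0.5, 0.4, -0.2]
grip_width: 0.0213
t 3.95 st now [ 19.6  65.9 231.4] head -69.9 shift_tool [0.1564 0.0177 0.0493] rotvec [ 0.003 -0.    -0.   ] F [ 0.5  0.4 -0.2] w 0.0213
 q [-0.43  0.17  0.57  2.   -0.11  1.01 -0.27]
```

```bash
python3 -m jog '[[[0,0,0,0.02,0.009,0.025,-0.5],[0,0,0,0.03,0.009,0.024,-0.5],[0,0,0,0.04,0,0,-0.5],[0,0,0,0.03,0,0,-0.5],[0,0,0,0.02,0,0,-0.5],[0,0,0,0.01,0,0,-0.5],[0,0,0,0,0,0,-0.5]]]'; python3 - <<'E'
from plan import *
rel(-14,106,.074,-70)
p,pos,M=wsnap('w3.png'); blobs(p,pos,M)
E
```

```text
time_s: 4.65
position: [0.4725, -0.1304, 0.0804]
ee_rot: [1.546, 0.95, -1.549]
contact_force: [0.1, 0.7, -0.0]
grip_width: 0.0212
t 4.65 st now [-13.6 106.2  80.4] head -69.9 shift_tool [ 0.0064  0.0005 -0.0001] rotvec [0.001 0.001 0.002] F [ 0.1  0.7 -0. ] w 0.0212
 q [-0.23  0.41  0.52  2.13 -0.32  0.68  0.03]
purple [483, 0, 77, 53, 2553] [514.  28.] st mm [-66.7 -31.6  79. ]
purple [245, 179, 66, 66, 2245] [278. 210.] st mm [-3.4 74.2 79. ]
green [431, 145, 82, 69, 3072] [469. 177.] st mm [-81.6  28.3  79. ]
```

View pics/w3.png

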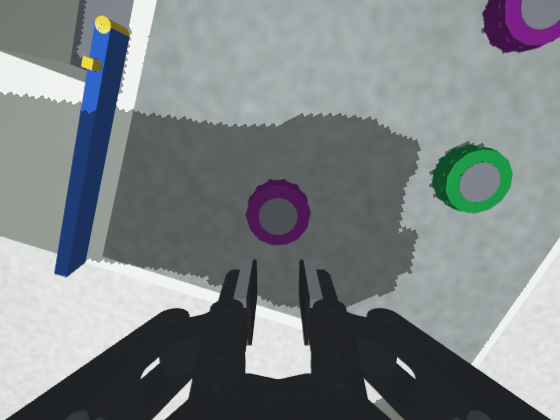

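```bash
python3 -m jog '[[[0,0,0,0.006,0,-0.002,-0.5],[0,0,0,0,0,-0.005,-0.5],[0,0,0,0,0,-0.006,-0.5],[0,0,0,0,0,-0.007,-0.5],[0,0,0,0,0,-0.007,-0.5],[0,0,0,0,0,-0.007,-0.5],[0,0,0,0,0,-0.006,-0.5],[0,0,0,0,0,0,-0.5]]]'; python3 - <<'E'
from plan import *
rel(-14,106,.074,-70)
p,pos,M=wsnap('w4.png'); blobs(p,pos,M)
E
```

```text
time_s: 5.5
position: [0.4918, -0.0938, 0.0752]
ee_rot: [1.547, 0.948, -1.547]
contact_force: [1.0, -0.7, -0.1]
grip_width: 0.0215
t 5.5 st now [ 0.  67.1 75.2] head -69.9 shift_tool [ 0.0012 -0.0002  0.0414] rotvec [ 0.001 -0.    -0.   ] F [ 1.  -0.7 -0.1] w 0.0215
 q [-0.3   0.43  0.51  2.11 -0.33  0.68 -0.04]
purple [401, 0, 45, 9, 251] [424.   3.] st mm [-13.1 -64.   79. ]
purple [469, 77, 91, 77, 4023] [512. 115.] st mm [-67.9 -40.5  79. ]
purple [245, 203, 66, 68, 2379] [277. 235.] st mm [ 6.7 45.  79. ]
green [422, 230, 77, 68, 2793] [458. 261.] st mm [-81.2  27.8  79. ]
```

View pics/w4.png

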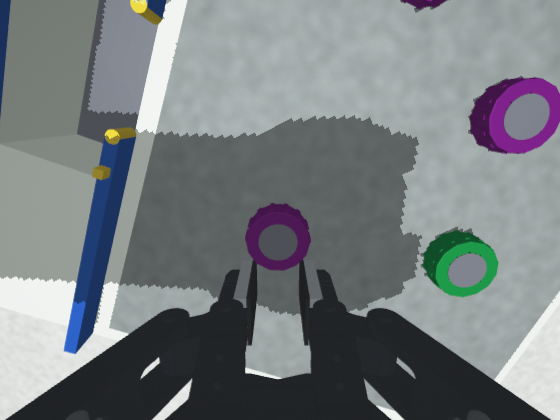

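```bash
python3 -m jog '[[[0,0,0,0,0,-0.007,-0.5],[0,0,0,0,0,-0.007,-0.5],[0,0,0,0,0,-0.007,-0.5],[-0.136,0,0,0,0.0028,-0.0056,-0.5],[-0.136,0,0,0,0.0028,-0.0056,-0.5],[-0.136,0,0,0,0.0028,-0.0056,-0.5],[-0.136,0,0,0,0.0028,-0.0056,-0.5],[0,0,0,0,0,0,-0.5]]]'; python3 - <<'E'
from plan import *
rel(29.4,-.5,.074,0)
p,pos,M=wsnap('w5.png'); blobs(p,pos,M)
E
```

```text
time_s: 6.35
position: [0.5181, -0.0566, 0.0753]
ee_rot: [1.157, 1.243, -1.155]
contact_force: [0.0, 0.5, -0.3]
grip_width: 0.0216
t 6.35 st now [ 9.4 22.5 75.3] head -38.8 shift_tool [ 0.0013  0.0054 -0.03  ] rotvec [-0.677 -0.001 -0.001] F [ 0.   0.5 -0.3] w 0.0216
 q [-0.25  0.44  0.36  2.06 -0.24  0.69  0.33]
purple [437, 146, 84, 71, 3305] [476. 179.] st mm [ -8.9 -79.   79. ]
purple [245, 203, 66, 67, 2342] [278. 234.] st mm [26.2  7.6 79. ]
purple [429, 282, 72, 64, 2561] [462. 311.] st mm [-67.1 -40.5  79. ]
green [383, 403, 12, 17, 112] [388. 411.] st mm [-101.6   26.8   79. ]
```

View pics/w5.png

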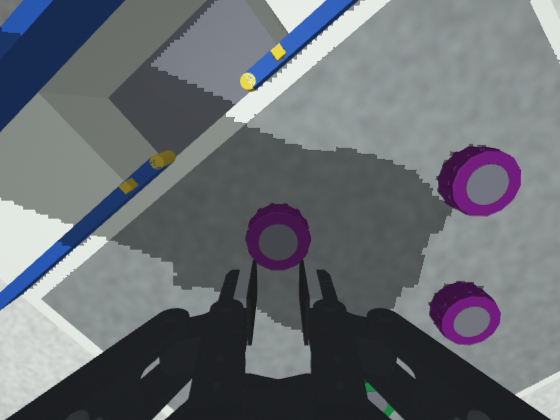

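```bash
python3 -m jog '[[[-0.136,0,0,0,0.0028,-0.0056,-0.5],[-0.136,0,0,0,0.0028,-0.0056,-0.5],[-0.136,0,0,0,0.0028,-0.0056,-0.5],[-0.136,0,0,0,0.0028,-0.0056,-0.5],[-0.134,0,0,0,0.0028,-0.0056,-0.5],[0,0,0,0,0,-0.005,-0.5],[0,0,0,0,0,0,-0.5]]]'; python3 - <<'E'
from plan import *
rel(68,-.5,.074,0)
p,pos,M=wsnap('w6.png'); blobs(p,pos,M)
E
```

```text
time_s: 7.1
position: [0.517, -0.0234, 0.0751]
ee_rot: [0.645, 1.474, -0.645]
contact_force: [-0.3, -0.1, 0.5]
grip_width: 0.0215
t 7.1 st now [34.4  0.8 75.1] head -0.2 shift_tool [ 0.0012  0.0011 -0.0336] rotvec [-0.004 -0.001  0.001] F [-0.3 -0.1  0.5] w 0.0215
 q [-0.18  0.42  0.18  2.06 -0.12  0.68  0.82]
purple [245, 203, 66, 68, 2354] [278. 235.] st mm [56.4  0.3 79. ]
purple [409, 317, 50, 38, 722] [436. 332.] st mm [  0.3 -83.7  79. ]
purple [399, 359, 16, 18, 92] [407. 368.] st mm [-23.5 -71.   79. ]
```

View pics/w6.png

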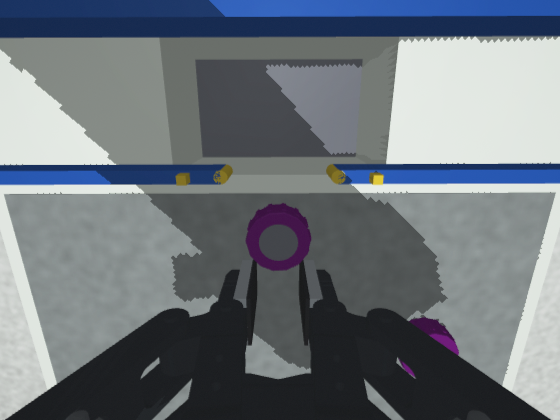

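```bash
python3 -m jog '[[[0,0,0,0,0.001,-0.006,-0.5],[0,0,0,0,0,-0.006,-0.5],[0,0,0,0,0,-0.006,-0.5],[0,0,0,0,0,-0.006,-0.5],[0,0,0,0,0,-0.006,-0.5],[0,0,0,0,0,-0.004,-0.5],[0,0,0,0,0,0,-0.5]]]'; python3 - <<'E'
from plan import *
rel(68,-.5,.074,0)
p,pos,M=wsnap('w7.png'); blobs(p,pos,M)
E
```

```text
time_s: 7.85
position: [0.4947, 0.0026, 0.0752]
ee_rot: [0.642, 1.475, -0.641]
contact_force: [0.1, -0.2, -0.8]
grip_width: 0.0217
t 7.85 st now [68.6 -0.6 75.2] head 0.0 shift_tool [ 0.0012 -0.0001  0.0006] rotvec [ 0.001 -0.001  0.   ] F [ 0.1 -0.2 -0.8] w 0.0217
 q [-0.23  0.39  0.17  2.11 -0.11  0.65  0.77]
purple [253, 151, 50, 50, 1942] [277. 176.] st mm [118.9  -0.7  79. ]
purple [388, 404, 17, 16, 106] [395. 414.] st mm [-22.9 -70.2  79. ]
```

View pics/w7.png

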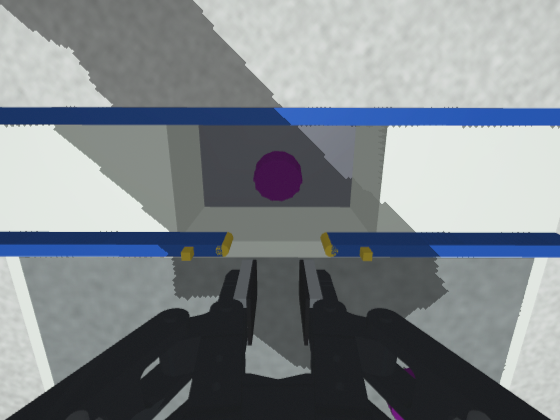

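```bash
python3 -m jog '[[[0,0,0,0,0,0.02,-0.5],[0,0,0,-0.04,0,0.02,-0.5],[0,0,0,-0.03,0,0,-0.5],[-0.14,0,0,0,0,0,-0.5],[-0.14,0,0,0,0,0,-0.5],[-0.14,0,0,0,0,0,-0.5],[-0.14,0,0,0,0,0,-0.5],[-0.14,0,0,0,0,0,-0.5]]]';python3 -m jog '[[[-0.14,0,0,0,0,0,-0.5],[-0.14,0,0,0,0,0,-0.5],[-0.14,0,0,0,0,0,-0.5],[-0.1,0,0,0,0,0,-0.5],[0,0,0,0,0,0,-0.5]]]'; python3 -c "
from plan import *
rel(-21,-111,.075,70)
p,pos,M=wsnap('w8.png'); blobs(p,pos,M)"
```

```text
time_s: 8.7
position: [0.5226, -0.0277, 0.1453]
ee_rot: [0.092, 1.569, -0.092]
contact_force: [-0.3, -0.4, -0.1]
grip_width: 0.0213
time_s: 9.2
position: [0.5226, -0.0278, 0.1452]
ee_rot: [-0.311, 1.548, 0.312]
contact_force: [0.7, -0.6, 0.6]
grip_width: 0.0216
t 9.2 st now [ 27.4  -0.4 145.2] head -290.2 shift_tool [ 0.0702 -0.0073  0.1205] rotvec [-0.003  0.    -0.   ] F [ 0.7 -0.6  0.6] w 0.0216
 q [ 0.02  0.32 -0.05  1.98  0.02  0.84  1.92]
purple [358, 151, 38, 37, 1072] [377. 169.] st mm [102.9  16.6  79. ]
purple [159, 291, 43, 26, 684] [183. 303.] st mm [-63.8 -33.4  79. ]
purple [252, 308, 37, 43, 951] [270. 328.] st mm [ -8.7 -77.7  79. ]
green [97, 218, 50, 46, 1276] [123. 239.] st mm [-81.4  29.7  79. ]
```

```bash
python3 -m jog '[[[0,0,0,0,-0.003,0.03,-0.5],[0,0,0,0,-0.004,0.045,-0.5],[0,0,0,0,0,0.045,-0.5],[0,0,0,0.03,0,0,-0.5],[0,0,0,0.02,0,0,-0.5],[0,0,0,0.01,0,0,-0.5],[0,0,0,0.005,0,0,-0.5],[0,0,0,0,0,0,-0.5]]]'; python3 - <<'E'
from plan import *
rel(-21,-111,.075,70)
p,pos,M=wsnap('w9.png'); blobs(p,pos,M)
E
```

```text
time_s: 10.05
position: [0.6357, 0.0125, 0.0802]
ee_rot: [-0.312, 1.549, 0.312]
contact_force: [0.1, 0.7, -0.7]
grip_width: 0.0215
t 10.05 st now [ -20.1 -110.7   80.2] head -290.2 shift_tool [ 0.0052 -0.0007  0.0006] rotvec [-0.003 -0.    -0.   ] F [ 0.1  0.7 -0.7] w 0.0215
 q [-0.05  0.56 -0.05  1.76  0.04  0.82  1.85]
purple [438, 0, 19, 8, 97] [445.   3.] st mm [ 82.4 -20.8  79. ]
purple [90, 143, 78, 70, 2851] [130. 176.] st mm [-68.3 -39.6  79. ]
purple [244, 177, 66, 67, 2234] [277. 209.] st mm [-10.  -78.1  79. ]
green [0, 0, 67, 75, 3139] [37. 40.] st mm [-77.   23.7  79. ]
```

View pics/w9.png

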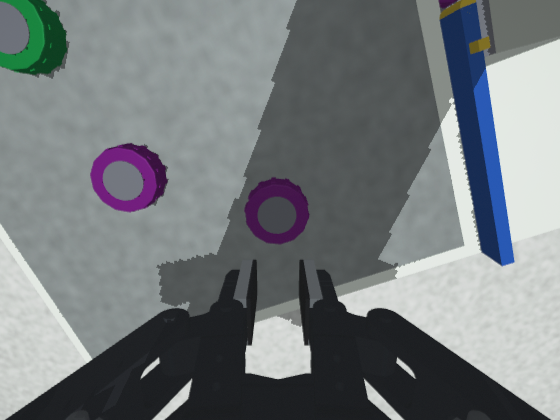

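```bash
python3 -m jog '[[[0,0,0,0.005,0,-0.003,-0.5],[0,0,0,0,0,-0.006,-0.5],[0,0,0,0,0,-0.007,-0.5],[0,0,0,0,0,-0.007,-0.5],[0,0,0,0,0,-0.007,-0.5],[0,0,0,0,0,-0.007,-0.5],[0,0,0,0,0,-0.007,-0.5],[0,0,0,0,0,-0.007,-0.5]]]'; python3 -m jog '[[[0,0,0,0,0,-0.008,-0.5],[0,0,0,0,0,-0.007,-0.5],[0.136,0,0,0,-0.0028,-0.0056,-0.5],[0.136,0,0,0,-0.0028,-0.0056,-0.5],[0.136,0,0,0,-0.0028,-0.0056,-0.5],[0.136,0,0,0,-0.0028,-0.0056,-0.5],[0,0,0,0,0,0,-0.5]]]'; python3 - <<'E'
from plan import *
rel(24,-.5,.074,0)
p,pos,M=wsnap('w10.png'); blobs(p,pos,M)
E
```

```text
time_s: 10.9
position: [0.5883, -0.0073, 0.0754]
ee_rot: [-0.312, 1.548, 0.312]
contact_force: [0.5, 0.4, 0.3]
grip_width: 0.0212
time_s: 11.6
position: [0.5544, -0.0286, 0.0752]
ee_rot: [0.114, 1.569, -0.115]
contact_force: [0.7, 0.3, 0.0]
grip_width: 0.0213
t 11.6 st now [  5.2 -23.1  75.2] head 38.7 shift_tool [ 0.0012 -0.0059 -0.0288] rotvec [ 0.675 -0.001  0.001] F [0.7 0.3 0. ] w 0.0213
 q [-0.09  0.46  0.09  1.97 -0.06  0.71  1.46]
purple [341, 39, 57, 59, 2501] [369.  68.] st mm [101.9   7.8  79. ]
purple [245, 203, 65, 68, 2360] [277. 234.] st mm [22.1 -8.5 79. ]
green [65, 304, 69, 61, 1910] [ 98. 327.] st mm [-78.4  32.3  79. ]
```

View pics/w10.png

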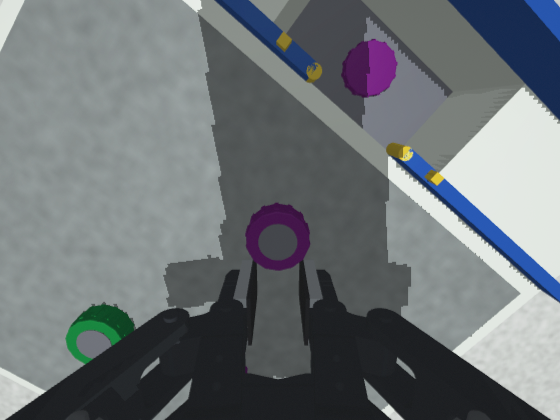

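```bash
python3 -m jog '[[[0.136,0,0,0,-0.0028,-0.0056,-0.5],[0.136,0,0,0,-0.0028,-0.0056,-0.5],[0.136,0,0,0,-0.0028,-0.0056,-0.5],[0.136,0,0,0,-0.0028,-0.0056,-0.5],[0.132,0,0,0,-0.0028,-0.0056,-0.5],[0,0,0,0,0,-0.005,-0.5],[0,0,0,0,0,-0.005,-0.5],[0,0,0,0,0,0,-0.5]]]'; python3 - <<'E'
from plan import *
rel(68.6,-.5,.074,0)
p,pos,M=wsnap('w11.png'); blobs(p,pos,M)
E
```

```text
time_s: 12.45
position: [0.5177, -0.0211, 0.0752]
ee_rot: [0.639, 1.475, -0.639]
contact_force: [0.1, -0.1, 0.0]
grip_width: 0.0215
t 12.45 st now [35.7 -1.3 75.2] head 0.2 shift_tool [ 0.0013 -0.0007 -0.0329] rotvec [ 0.004 -0.001 -0.   ] F [ 0.1 -0.1  0. ] w 0.0215
 q [-0.25  0.42  0.26  2.06 -0.17  0.68  0.88]
purple [251, 77, 52, 54, 2108] [277. 104.] st mm [116.6  -0.8  79. ]
purple [245, 203, 65, 68, 2350] [277. 235.] st mm [57.6 -1.4 79. ]
```

View pics/w11.png

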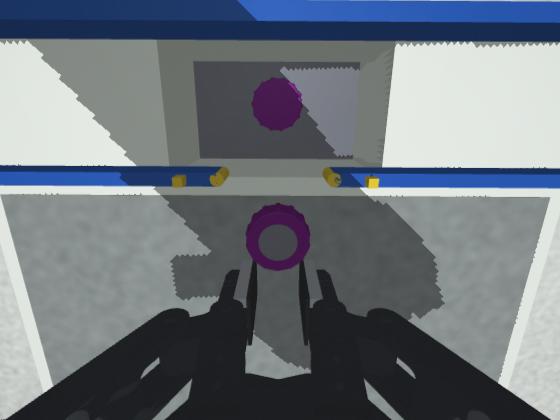

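```bash
python3 -m jog '[[[0,0,0,0,-0.001,-0.006,-0.5],[0,0,0,0,0,-0.006,-0.5],[0,0,0,0,0,-0.006,-0.5],[0,0,0,0,0,-0.006,-0.5],[0,0,0,0,0,-0.006,-0.5],[0,0,0,0,0,-0.003,-0.5],[0,0,0,0,0,0,-0.5],[0,0,0,0,0,0,-0.5]]]'; python3 - <<'E'
from plan import *
rel(68.6,-.5,.074,0)
p,pos,M=wsnap('w12.png'); blobs(p,pos,M)
E
```

```text
time_s: 13.3
position: [0.4948, 0.0014, 0.0753]
ee_rot: [0.642, 1.474, -0.642]
contact_force: [-1.0, 0.4, 0.0]
grip_width: 0.0217
t 13.3 st now [67.7  0.1 75.3] head -0.0 shift_tool [ 0.0013  0.0006 -0.0009] rotvec [-0.  0. -0.] F [-1.   0.4  0. ] w 0.0217
 q [-0.3   0.39  0.26  2.11 -0.16  0.66  0.82]
purple [252, 133, 52, 83, 3440] [277. 175.] st mm [ 1.186e+02 -1.000e-01  7.900e+01]
```

View pics/w12.png

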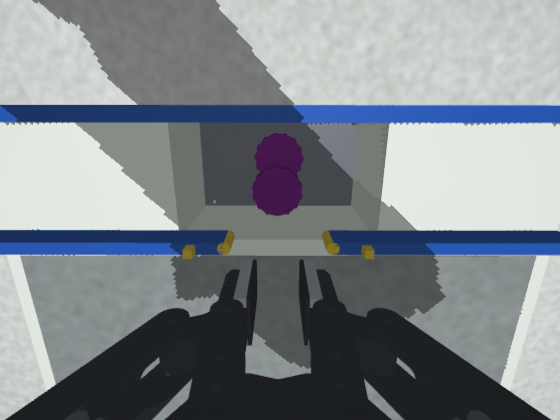

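```bash
python3 -m jog '[[[0,0,0,0,0,0.02,-0.5],[0,0,0,-0.04,0,0.02,-0.5],[-0.135,0,0,-0.03,0,0.03,-0.5],[-0.13,0,0,0,0,0,-0.5],[-0.13,0,0,0,0,0,-0.5],[-0.13,0,0,0,0,0,-0.5],[-0.13,0,0,0,0,0,-0.5],[-0.13,0,0,0,0,0,-0.5]]]'; python3 -c "
from plan import *
rel(-93,-64,.075,45)
p,pos,M=wsnap('w13.png'); blobs(p,pos,M)"
```

```text
time_s: 14.15
position: [0.5424, -0.0503, 0.1452]
ee_rot: [0.025, 1.571, -0.025]
contact_force: [0.3, -0.2, 0.9]
grip_width: 0.0214
t 14.15 st now [ -2.6   0.4 145.2] head 45.2 shift_tool [ 0.0702 -0.0188  0.1094] rotvec [ 0.004 -0.     0.   ] F [ 0.3 -0.2  0.9] w 0.0214
 q [-0.08  0.35  0.12  1.94 -0.06  0.85  1.61]
purple [351, 83, 54, 58, 1854] [380. 110.] st mm [98.1 11.6 79. ]
purple [252, 297, 23, 42, 519] [265. 316.] st mm [-63.1 -45.1  79. ]
green [153, 250, 46, 45, 1149] [176. 271.] st mm [-81.3  29.4  79. ]
```

```bash
python3 -m jog '[[[0,0,0,0,-0.008,0.025,-0.5],[0,0,0,0,-0.008,0.042,-0.5],[0.004,0,0,0,-0.003,0.042,-0.5],[0,0,0,0.03,0,0,-0.5],[0,0,0,0.02,0,0,-0.5],[0,0,0,0.01,0,0,-0.5],[0,0,0,0.005,0,0,-0.5],[0,0,0,0,0,0,-0.5]]]'; python3 - <<'E'
from plan import *
rel(-93,-64,.075,45)
p,pos,M=wsnap('w14.png'); blobs(p,pos,M)
E
```

```text
time_s: 15.0
position: [0.6505, -0.073, 0.0801]
ee_rot: [0.033, 1.571, -0.033]
contact_force: [0.5, 0.5, 0.3]
grip_width: 0.0214
t 15.0 st now [-92.8 -63.2  80.1] head 44.7 shift_tool [0.0051 0.0004 0.0007] rotvec [-0.005 -0.     0.   ] F [0.5 0.5 0.3] w 0.0214
 q [-0.04  0.59  0.12  1.72 -0.09  0.83  1.65]
purple [248, 176, 64, 68, 2270] [279. 208.] st mm [-68.7 -39.5  79. ]
green [108, 89, 79, 74, 3081] [148. 125.] st mm [-82.1  29.   79. ]
```

View pics/w14.png

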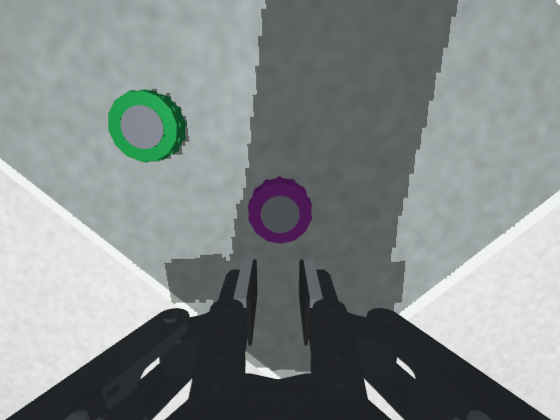

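```bash
python3 -m jog '[[[0,0,0,0.005,0,-0.003,-0.5],[0,0,0,0,0,-0.006,-0.5],[0,0,0,0,0,-0.006,-0.5],[0,0,0,0,0,-0.007,-0.5],[0,0,0,0,0,-0.007,-0.5],[0,0,0,0,0,-0.007,-0.5],[0,0,0,0,0,-0.006,-0.5],[0,0,0,0,0,0,-0.5]]]'; python3 - <<'E'
from plan import *
rel(-27,-.5,.074,0)
p,pos,M=wsnap('w15.png'); blobs(p,pos,M)
E
```

```text
time_s: 15.85
position: [0.6076, -0.0712, 0.0753]
ee_rot: [0.032, 1.571, -0.032]
contact_force: [-0.0, 0.5, -0.2]
grip_width: 0.0213
t 15.85 st now [-62.3 -33.1  75.3] head 44.7 shift_tool [ 0.0013  0.0017 -0.048 ] rotvec [ 0.781 -0.001  0.   ] F [-0.   0.5 -0.2] w 0.0213
 q [-0.04  0.54  0.12  1.83 -0.09  0.78  1.65]
purple [245, 202, 66, 69, 2370] [278. 234.] st mm [-46.9 -16.8  79. ]
green [118, 186, 74, 70, 2736] [156. 219.] st mm [-81.6  29.2  79. ]
```

View pics/w15.png

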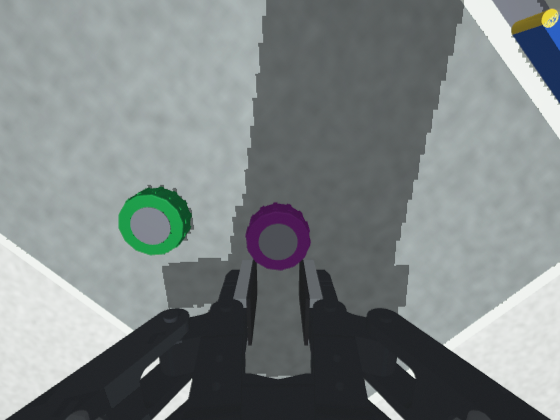

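```bash
python3 -m jog '[[[0.131,0,0,0,-0.0025,-0.008,-0.5],[0.131,0,0,0,-0.0025,-0.008,-0.5],[0.131,0,0,0,-0.0025,-0.008,-0.5],[0.131,0,0,0,-0.0025,-0.008,-0.5],[0.131,0,0,0,-0.0025,-0.008,-0.5],[0.126,0,0,0,-0.0025,-0.008,-0.5],[0,0,0,0,0,-0.005,-0.5],[0,0,0,0,0,0,-0.5]]]'; python3 - <<'E'
from plan import *
rel(68.6,-.5,.074,0)
p,pos,M=wsnap('w16.png'); blobs(p,pos,M)
E
```

```text
time_s: 16.7
position: [0.5563, -0.0634, 0.0753]
ee_rot: [0.639, 1.475, -0.639]
contact_force: [0.1, 0.0, -0.7]
grip_width: 0.0211
t 16.7 st now [-21.7  -0.8  75.3] head 0.2 shift_tool [ 0.0013  0.     -0.0903] rotvec [ 0.004 -0.    -0.   ] F [ 0.1  0.  -0.7] w 0.0211
 q [-0.21  0.48  0.32  1.97 -0.22  0.73  1.  ]
purple [246, 0, 60, 42, 2335] [276.  21.] st mm [89.8  0.  79. ]
purple [244, 203, 66, 68, 2349] [277. 234.] st mm [ 0.4 -0.6 79. ]
green [245, 352, 8, 22, 139] [248. 364.] st mm [-76.5  15.2  79. ]
```

View pics/w16.png

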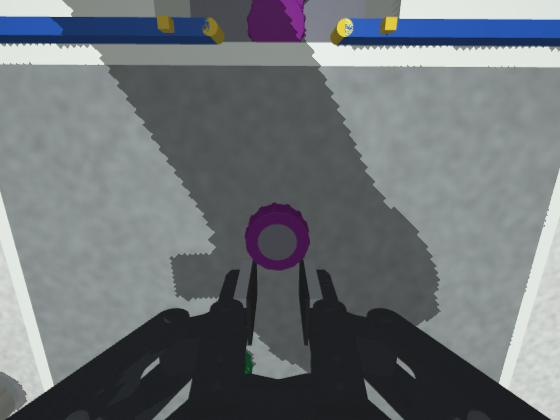

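```bash
python3 -m jog '[[[0.004,0,0,0,0,-0.006,-0.5],[0,0,0,0,0,-0.008,-0.5],[0,0,0,0,0,-0.008,-0.5],[0,0,0,0,0,-0.008,-0.5],[0,0,0,0,0,-0.008,-0.5],[0,0,0,0,0,-0.008,-0.5],[0,0,0,0,0,-0.008,-0.5],[0,0,0,0,0,0,-0.5]]]'; python3 - <<'E'
from plan import *
rel(68.6,-.5,.074,0)
p,pos,M=wsnap('w17.png'); blobs(p,pos,M)
E
```

```text
time_s: 17.55
position: [0.5187, -0.0234, 0.0752]
ee_rot: [0.644, 1.474, -0.644]
contact_force: [-0.1, -0.6, -0.7]
grip_width: 0.0213
t 17.55 st now [33.2 -0.5 75.2] head -0.2 shift_tool [ 0.0012 -0.0001 -0.0354] rotvec [-0.003 -0.001  0.   ] F [-0.1 -0.6 -0.7] w 0.0213
 q [-0.29  0.43  0.32  2.06 -0.21  0.68  0.92]
purple [249, 73, 55, 88, 3819] [276. 117.] st mm [109.   -0.3  79. ]
purple [245, 202, 66, 68, 2354] [277. 234.] st mm [55.6 -0.7 79. ]
```

```bash
python3 -m jog '[[[0,0,0,0,0,-0.006,-0.5],[0,0,0,0,0,-0.007,-0.5],[0,0,0,0,0,-0.007,-0.5],[0,0,0,0,0,-0.007,-0.5],[0,0,0,0,0,-0.006,-0.5],[0,0,0,0,0,-0.0025,-0.5],[0,0,0,0,0,0,-0.5],[0,0,0,0,0,0,-0.5]]]'; python3 - <<'E'
from plan import *
rel(68.6,-.5,.074,0)
p,pos,M=wsnap('w18.png'); blobs(p,pos,M)
E
```

```text
time_s: 18.4
position: [0.4958, 0.0014, 0.0753]
ee_rot: [0.645, 1.472, -0.645]
contact_force: [0.5, -0.6, -0.5]
grip_width: 0.0218
t 18.4 st now [67.1 -0.6 75.3] head -0.2 shift_tool [ 0.0013 -0.0001 -0.0015] rotvec [-0.004  0.    -0.   ] F [ 0.5 -0.6 -0.5] w 0.0218
 q [-0.35  0.4   0.33  2.11 -0.2   0.66  0.86]
purple [250, 123, 57, 92, 4229] [277. 166.] st mm [122.   -0.7  79. ]
```

View pics/w18.png

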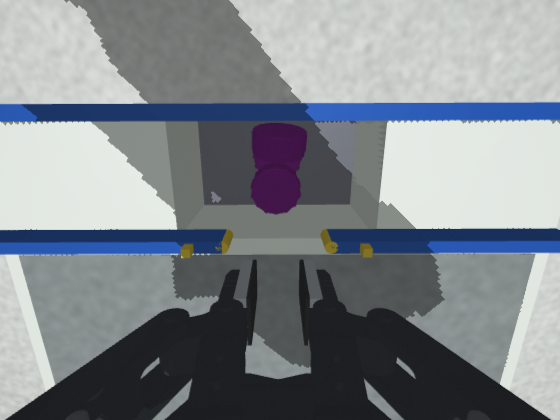

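```bash
python3 -m jog '[[[0,0,0,0,0,0.02,-0.5],[0,0,0,-0.03,0,0.01,-0.5],[0,0,0,-0.03,0,0,-0.5],[0,0,0,-0.03,0,0,-0.5],[0,0,0,-0.02,0,0,-0.5],[0,0,0,0,0,0,-0.5],[0,0,0,0,0,0,-0.5]]]'; python3 - <<'E'
from plan import *
from look import snap
rel(68.6,-.5,.074,0)
p,pos,M=wsnap('w19.png'); blobs(p,pos,M)
p,pos,M=wsnap('w20.png'); blobs(p,pos,M)
snap('scene','sc2.png'); snap('side','si2.png')
a=cv2.imread('pics/w20.png')[60:260,160:400]
cv2.imwrite('pics/w20c.png',cv2.resize(a,None,fx=3,fy=3,interpolation=cv2.INTER_CUBIC))
E
```

```text
time_s: 19.15
position: [0.5159, -0.0207, 0.1852]
ee_rot: [0.646, 1.473, -0.645]
contact_force: [-0.8, -0.1, -0.7]
grip_width: 0.0216
t 19.15 st now [ 37.2  -0.2 185.2] head -0.3 shift_tool [ 1.112e-01  1.000e-04 -3.140e-02] rotvec [-0.005 -0.    -0.   ] F [-0.8 -0.1 -0.7] w 0.0216
 q [-0.36  0.27  0.38  1.98 -0.12  0.92  0.83]
purple [260, 77, 38, 70, 2160] [278. 109.] st mm [116.2  -1.   79. ]
green [246, 315, 18, 33, 266] [257. 332.] st mm [-84.4  19.4  79. ]
purple [260, 77, 39, 70, 2147] [278. 110.] st mm [116.2  -0.9  79. ]
green [246, 316, 19, 33, 297] [257. 333.] st mm [-84.5  19.6  79. ]
```

View pics/w20c.png

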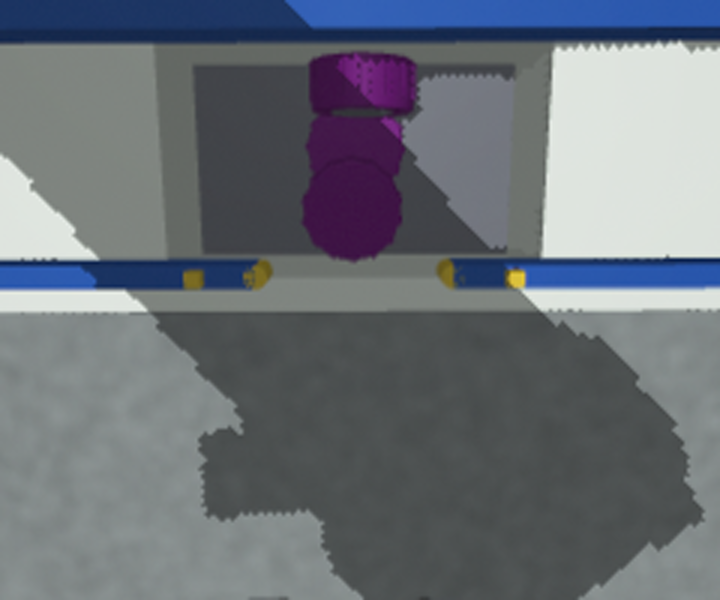

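View pics/si2.png

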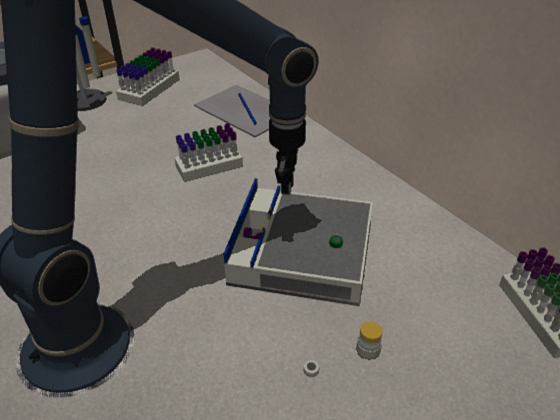

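```bash
python3 -m jog '[[[0,0,0,-0.03,0,0.03,-0.5],[0,0,0,-0.03,0,0.04,-0.5],[0,0,0,0,0,0.04,-0.5],[0,0,0,0,0,0.02,-0.5],[0,0,0,0,0,0,-0.5],[0,0,0,0,0,0,-0.5],[0,0,0,0,0,0,-0.5],[0,0,0,0,0,0,-0.5]]]'; python3 - <<'E'
from plan import *
from look import snap
rel(68.6,-.5,.074,0)
p,pos,M=wsnap('w21.png'); blobs(p,pos,M)
print('w',[((wst(P,d['location'])[0]*1e3).round(0).tolist(),round(d['score'],2)) for d in manip.pinpoint(p,'purple_a_center')])
for n in('scene','side'):
    p=snap(n,n+'3.png')
    print('pur',[((wst(P,d['location'])[0]*1e3).round(0).tolist(),round(d['score'],2)) for d in manip.pinpoint(p,'purple_a_center')])
    for k in('green_cap_center','jar_center','tube_rack'): print(k,[(d['location'],round(d['score'],2)) for d in manip.pinpoint(p,k)][:1])
a=cv2.imread('pics/w21.png')[0:200,160:400]
cv2.imwrite('pics/w21c.png',cv2.resize(a,None,fx=3,fy=3,interpolation=cv2.INTER_CUBIC))
E
```

```text
time_s: 20.15
position: [0.6035, -0.1147, 0.245]
ee_rot: [0.644, 1.474, -0.643]
contact_force: [0.4, -0.4, 0.5]
grip_width: 0.0216
t 20.15 st now [-91.3  -0.4 245. ] head -0.1 shift_tool [ 0.1712 -0.0003 -0.1597] rotvec [-0.002 -0.001 -0.   ] F [ 0.4 -0.4  0.5] w 0.0216
 q [-0.2   0.37  0.42  1.69 -0.17  1.12  1.02]
green [233, 168, 31, 32, 548] [248. 183.] st mm [-82.2  28.8  79. ]
w [([-72.0, 316.0, 5.0], 0.68)]
pur [([120.0, -5.0, 11.0], 0.57), ([-78.0, 321.0, 5.0], 0.49)]
green_cap_center [([0.5736, -0.1265, 0.0807], 0.57)]
jar_center []
tube_rack [([0.5344, 0.3966, -0.0004], 0.82)]
pur [([-76.0, 325.0, 12.0], 0.62), ([0.0, 1.0, -2.0], 0.54)]
green_cap_center [([0.5737, -0.128, 0.0784], 0.69)]
jar_center [([0.4785, -0.3545, 0.0327], 0.68)]
tube_rack [([0.5346, 0.3925, -0.001], 0.64)]
```

View pics/w21c.png

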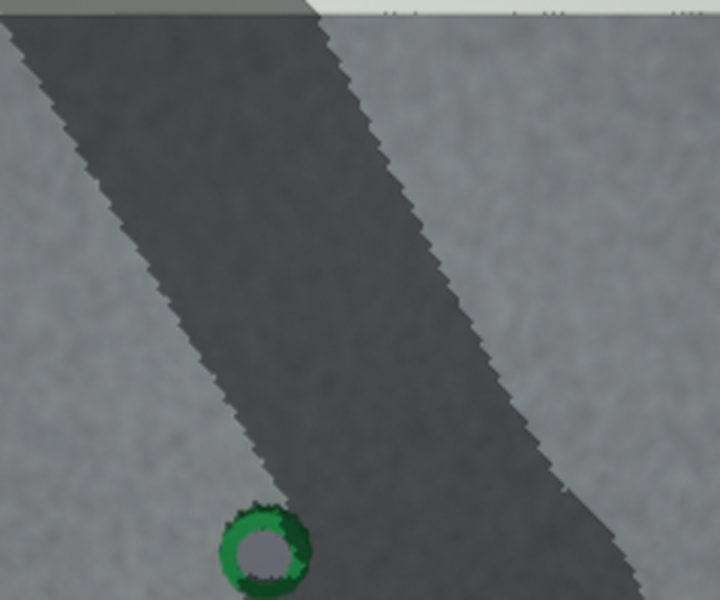

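```bash
python3 - <<'E'
import cv2,numpy as np
a=cv2.imread('pics/scene3.png')[165:275,230:330]; b=cv2.imread('pics/side3.png')[175:275,215:315]
cv2.imwrite('pics/c3.png',np.hstack([cv2.resize(x,(400,400),interpolation=cv2.INTER_CUBIC) for x in(a,b)]))
from fit import *
P=[.541,-.0481,2.32]
for c in('sc','si'):
  for z in(.02,.035,.05,.07): print(c,z,proj(c,stw(P,[.135,0,z])).round(1))
E
```

```text
sc 0.02 [[297.4 230.1]]
sc 0.035 [[297.6 226.8]]
sc 0.05 [[297.9 223.5]]
sc 0.07 [[298.2 219. ]]
si 0.02 [[247.  237.8]]
si 0.035 [[246.7 233.2]]
si 0.05 [[246.4 228.6]]
si 0.07 [[246.  222.3]]
```

View pics/c3.png

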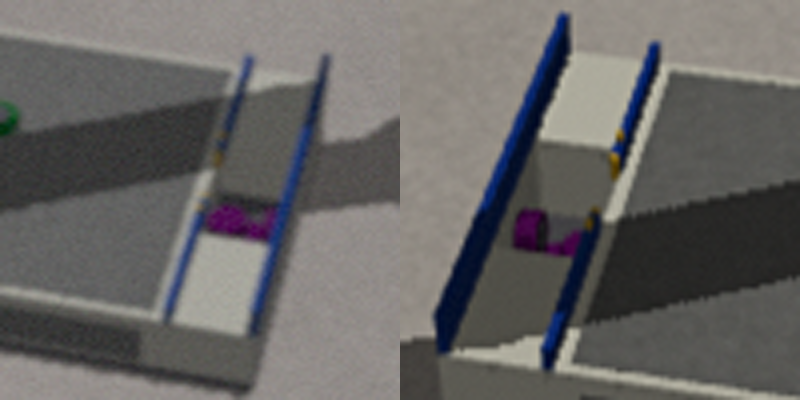

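```bash
python3 -c "
from rig import manip
print(manip.job_done())"
```

```text
the job is handed in; nothing more can be done
None
```

I pushed all three purple caps one at a time through the gate and into the slot, then handed the job in at about 20 s of robot time. I used the fingers half open as a cradle and only slid the caps along the deck. After each push I checked with the wrist camera that the cap had dropped before starting the next.

**Purple caps:** Two lie on the slot floor, one partly overlapping the other. The third stands on edge against the back wall, with its centre about 36 mm above the bench, below the 55 mm limit. It had not moved between two wrist pictures taken 0.05 s apart.

**Green cap, jar and rack:** All three were within the few-millimetre measuring error of where they started. The last scene-camera picture did not detect the jar, but the side camera found it where it had been.

**Robot:** The arm ended clear of everything, and the measured force stayed around 1 N during the pushes.

**Disagreement:** After the last push, the cap detector also reported a purple match on the bench near the jar. It had been there from the start, so I took it for the white look-alike. The detector gave the slot caps only roughly and found none with the wrist camera, which no longer saw the slot. One low-scoring side-camera match, at the middle of the station, had no cap in the picture. I took the third cap's height from the side picture instead; an earlier, rougher estimate from its width in the wrist picture had given about 47 mm.

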